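Wedge a new stool level for scribing its legs

ROBOT

A 7-joint arm with a two-finger parallel gripper is mounted at the origin on the work surface. World frame = base frame: x ahead of the robot, y to its left, z up, the work surface at z = 0. Lengths are in m, angles in rad, forces in N, time in s.
With the tool pointing down it reaches from about 0.425 to 0.925 m from the base axis. Payload 6.8 kg.
Tool frame: the origin (TCP) lies on the centre line of the jaws, within the pads' length; the fingertips stand bot.tip_reach ahead of it and the grasp point (between the pads) lies 3 mm ahead of it (bot.tip_reach is the distance from the TCP to the fingertips, in m); z points along the fingers, y is the line along which they close (so a half turn about z gives the same grasp; the last joint's range is limited). The gripper opens to 85 mm and grips with 20 to 120 N. Pads are 22 mm wide; open, the fingers measure 114 mm over their backs; the gripper's body (76 mm by 85 mm) begins 54 mm behind the grasp point. The pads swing forward as they close: fully open they stand 13 mm farther back than shut.
Start: joints at [-1.361, 0.477, 0.022, 1.555, -0.011, 1.109, -0.083], TCP at [0.211, 0.641, 0.253] pointing down, gripper open.
Joint ranges: [-2.96, 2.96], [-0.34, 2.1], [-1.41, 1.46], [0.24, 2.44], [-1.37, 4.51], [0.17, 1.92], [-2.96, 2.96]. Speed limits (rad/s): [2.39, 2.39, 3.14, 3.14, 3.14, 3.14, 3.14].

INTERFACE

Orientations are given as a unit quaternion [w, x, y, z].
In Python, from station import bot gives the robot as it stands.
- The arm moves only by the tool jog_arm, never from a script. Its argument "deltas" is a list of rows, each a list of 7 numbers: the shift along the world's x, y, z in m, then the turn, a rotation vector about the world's x, y, z in rad, then the opening, from 0 (shut) to 1 (fully open). In form: [[x, y, z, rx, ry, rz, grip], ...]. A call has 1 to 10 rows; each row shifts and turns the commanded pose from where the row before left it; what a row does not reach is not made up. A row lasts 1/10 s, in which the tool goes at most 50 mm and 8.59 degrees, less where a joint would pass 70% of its speed; a pose out of reach is approached as far as the arm can. A call with a gripper value outside its range is refused whole. The fingers move at their own pace and stop on an object; "newtons" is the grip in N (left out, the last holds). Time passes only in rows, so rows that do not move let the fingers close. It gives the time, the measured TCP pose, the force, the opening and the grip force at its end, in the units of the state.
- bot.get_obs(): the state, without advancing time (a new reading comes with each control period).
- bot.read_camera(name): name is "scene" or "top" or "wrist"; returns a dict with "img" (480x640x3 uint8, red, green, blue), "K" (3x3 intrinsics, pixels), "eye" and "attitude" of the camera in the world. Camera axes: x right, y down, z forward; pixel columns grow to the right and rows downward; lengths in m; the calibration is good to about 2 mm. A picture is of the moment at which its call begins. There is no depth.
- bot.hand_in(): hands the job in; it is judged then, once.
The state is a dict: "t": time; "q": joint angles; "joint_vel": joint speeds; "joint_torque": joint torques, N m; "eef_pos": TCP position; "tool_rot": TCP orientation; "contact_force": force on the tool from outside, world axes, zero at the start; "torque": the same for the moment, N m; "gripper_width": opening from 0.0 (shut) to 1.0 (fully open); "grasp_force": force on a finger pad.
Only numpy, scipy, OpenCV 4.12 (cv2) and the standard library are available. Lean on these libraries where they do the work, as an engineer would, in place of code of your own. Each camera call takes 0.05 s, during which the arm holds its last target. There are 200 camera calls.

TASK

The new three-legged stool stands out of level on the bench because one leg is short. Pick up the loose wooden wedge and, with its underside flat on the bench, push it thin end first under the foot of the short leg, straight in towards the stool's middle, until that foot has just lifted off the bench and the seat is level, without shoving the stool out of its place, touching it with the robot or disturbing the other things on the bench. The job finishes while holding: keep the wedge gripped where it is, with the stool's short leg resting on it, ready for the legs to be scribed.

Things in the scene. Friction and masses are not known exactly. Their poses are not given: they have to be found in the camera images.
- stool: three-legged stool, 0.8 kg: round seat 220 mm across, 26 mm thick, top 210 mm up; round legs 30 mm thick, splayed 15 degrees, feet sticking out 38 mm past the rim. One leg is 9 mm short: the seat leans 2.9 degrees down to it. Origin: on the bench at its middle; z up, x level (at the start) from the short leg to the middle, the way to push. Friction about 0.6; the push is under 10 N
- seat (a point): centre of the top of the seat; its z axis is square to the seat, so this axis stands straight up when the seat is level; its x axis points from the short leg's side to the far rim; the seat tips about the line through the two long legs' feet, 176 mm from the short foot
- short_foot (a point): lowest point of the short leg, on the robot's side of the stool, 117 mm from its middle; z 0 at the start, 9 mm when the seat is level. All feet are cut square to their splayed legs, so a foot stands on the inner edge of its end (this point); its outer edge, 29 mm farther out, is about 6 mm off the bench: there the wedge slips in
- wedge: plain hardwood wedge flat on the bench, 170 mm long, 32 mm wide, sides upright and parallel; 26 mm thick tapering evenly to a 2 mm thin end (1 in 7); 60 g. Origin: centre of its underside; x to the thin end, z up. Gripped across its width 30 mm from the thick end, the hand clears leg and seat. Level comes with the thin end about 50 mm past the short foot's lowest point
- wedge_tip (a point): middle of the lower edge of the wedge's thin end, 85 mm along x from the wedge's origin
- mallet: bystander: carver's mallet standing on its round head, handle up, 74 mm across, 215 mm tall; origin under its centre
- scribe_block: bystander: small dark wooden block 70 x 50 x 22 mm with a pencil 160 mm long lying along x on top, used for scribing legs; origin centre of underside
- try_square: bystander: try square lying flat, wooden stock 110 x 24 x 18 mm along x, steel blade reaching 162 mm to +y; origin under the centre of the stock
Not all that is in view belongs to the job. Of the things like the wedge, leave any that is red or turquoise; of the rest the larger one is meant.

How it is judged:
By the outcome, as a careful person would: the job done as asked, in the order asked, and still so for the second after the job is handed in, while the arm keeps its last pose, push and grip.
It also fails if it takes over 48 s, if anything falls off the work surface, if the arm or the gripper's body presses on something with over 40 N, if the wrist force passes 120 N, or if a joint passes its speed limit or range.

## Working session

There is one attempt and no reset: what is moved stays moved. The work goes in short steps, Python scripts to look and compute and a tool call to move; the robot and the scene stay as the last step left them, time stands still between calls to the robot, and variables do not carry over. Pictures are saved under pics/ and viewed, at most 10 in all, crops included, and the job is handed in when it is done.

Besides the shell and the picture viewer there is one more tool, called after "Request:" as name(argument=value, ...) on one line, values as JSON. jog_arm: Moves the arm, as the interface text tells. Its arguments: {"type":"object","properties":{"deltas":{"type":"array"},"newtons":{"type":"number"}},"required":["deltas"]}

```bash
mkdir -p pics
cat > h.py <<'E'
import numpy as np, cv2
from scipy.spatial.transform import Rotation as R
from station import bot
def shot(n,f):
    c=bot.read_camera(n); cv2.imwrite(f'pics/{f}.png',c['img'][:,:,::-1]); return c
def rot(c):
    a=np.array(c['attitude'],float)
    return a if a.shape==(3,3) else R.from_quat(a,scalar_first=True).as_matrix()
def px2w(c,uv,z=0.):
    uv=np.atleast_2d(uv).astype(float); d=np.c_[uv,np.ones(len(uv))]@np.linalg.inv(c['K']).T@rot(c).T
    e=np.array(c['eye']); return e+d*((z-e[2])/d[:,2])[:,None]
def w2px(c,p):
    q=(np.atleast_2d(p)-c['eye'])@rot(c)@np.array(c['K']).T; return q[:,:2]/q[:,2:]
E
python3 - <<'E'
from h import *
for n in('scene','top'):
    c=shot(n,n+'0'); print(n,c['K'],c['eye'],c['attitude'])
print(bot.tip_reach,bot.get_obs())
E
```

```text
scene [[438.92001062   0.         312.53193004]
 [  0.         438.92001062 241.84427713]
 [  0.           0.           1.        ]] [ 1.52461488 -0.30356195  0.93010192] [-0.36771236  0.71708564  0.53303355 -0.25778101]
top [[576.62538363   0.         309.59959081]
 [  0.         576.62538363 237.17195326]
 [  0.           0.           1.        ]] [0.36548399 0.05398591 1.5549022 ] [-0.04446237  0.71158545 -0.6998761   0.04292657]
0.022 {'t': 0.1, 'q': array([-1.3610852 ,  0.47771143,  0.02237424,  1.55631072, -0.01149782,
        1.10928683, -0.08307253]), 'joint_vel': array([ 0.00017341, -0.00205791, -0.00114   , -0.0028295 ,  0.00012797,
        0.00129351, -0.00014163]), 'joint_torque': array([ 3.82765284e-03, -5.97757101e+01,  1.61367293e+00, -2.81956530e+01,
        1.28193595e-02,  4.97792324e-03, -3.26423492e-05]), 'eef_pos': array([0.21080657, 0.64074028, 0.25244522]), 'tool_rot': array([-6.05895434e-05,  1.58227318e-01,  9.87402393e-01, -7.91543692e-04]), 'contact_force': array([ 0.36607894, -0.13415526,  0.05540931]), 'torque': array([ 0.03563908, -0.0247119 , -0.04462858]), 'grasp_force': 0.0, 'gripper_width': 0.9992976845752217}
```

View pics/top0.png

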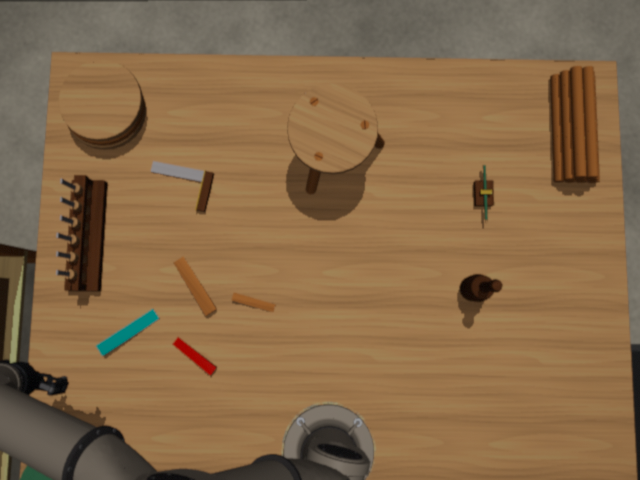

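View pics/scene0.png

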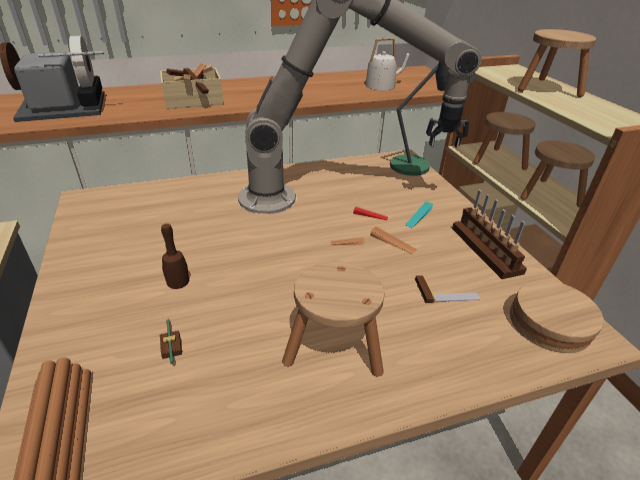

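The top view shows the larger wooden wedge at about (195,287), the small decoy at (253,302), and red and turquoise decoys below. The stool seat is at (333,128), with its robot-side leg foot near (313,188). The scene view agrees.

Run:
```python
from h import *
c=bot.read_camera('top'); s=bot.read_camera('scene')
for n,p,z in [('wedge ends',[(181,261),(210,313)],.01),('small',[(234,297),(274,307)],.01),('foot',[(313,188)],0.01),('foot2',[(381,142)],.02),('seat c',[(333,128)],.205),('robot',[(328,445)],0),('square',[(205,192),(153,166)],0),('seat edges',[(288,128),(378,128),(333,84),(333,171)],.205)]:
    print(n,px2w(c,p,z).round(3).tolist())
a=cv2.resize(c['img'][170:330,150:350],(750,600),interpolation=cv2.INTER_CUBIC)
b=cv2.resize(s['img'][200:280,320:440],(800,533),interpolation=cv2.INTER_CUBIC)
cv2.imwrite('pics/cropa.png',np.vstack([cv2.resize(a,(420,336)),cv2.resize(b,(420,264))])[:,:,::-1])
```

```text
wedge ends [[0.487, 0.403, 0.01], [0.35, 0.32, 0.01]]
small [[0.393, 0.258, 0.01], [0.369, 0.151, 0.01]]
foot [[0.693, 0.052, 0.01]]
foot2 [[0.822, -0.132, 0.02]]
seat c [[0.8, 0.006, 0.205]]
robot [[0.015, 0.002, 0.0]]
square [[0.679, 0.348, 0.0], [0.75, 0.495, 0.0]]
seat edges [[0.798, 0.115, 0.205], [0.802, -0.102, 0.205], [0.911, 0.008, 0.205], [0.694, 0.005, 0.205]]
```

View pics/cropa.png

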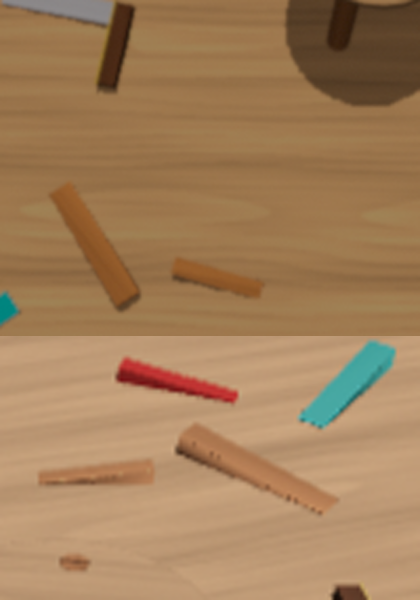

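The wedge's thick end is near the robot at about (0.35,0.32) and its thin end is at about (0.487,0.403), so its heading is about 31°. I'll hover over the grip spot.

Request:
jog_arm(deltas=[[0.018,-0.034,0,0,0,0.0955,1],[0.018,-0.034,0,0,0,0.0955,1],[0.018,-0.034,0,0,0,0.0955,1],[0.018,-0.034,0,0,0,0.0955,1],[0.018,-0.034,0,0,0,0.0955,1],[0.018,-0.034,0,0,0,0.0955,1],[0.018,-0.034,0,0,0,0.0955,1],[0.018,-0.034,0,0,0,0.0955,1],[0.018,-0.034,0,0,0,0.0955,1],[0,0,0,0,0,0,1]])

```text
t: 1.2
eef_pos: [0.3758, 0.3297, 0.2532]
tool_rot: [0.0, -0.265, 0.964, -0.001]
contact_force: [-0.1, -0.6, 0.3]
gripper_width: 0.995
grasp_force: 0.0
```

Run:
```python
from h import *
o=bot.get_obs(); print(o['t'],o['eef_pos'],o['q'],R.from_quat(o['tool_rot'],scalar_first=True).as_matrix().round(3))
c=shot('wrist','w1'); print(c['eye'],rot(c).round(3),c['K'][0][0])
import pickle; pickle.dump(c,open('w1.pkl','wb'))
```

```text
1.2 [0.37584125 0.32970106 0.25321216] [-0.83147927  0.19075211 -0.01685433  1.96454664  0.00647879  0.98770825
  1.25499736] [[-0.86  -0.511  0.001]
 [-0.511  0.86  -0.002]
 [ 0.001 -0.003 -1.   ]]
[0.30659292 0.28906032 0.37289258] [[-0.51   0.817  0.268]
 [ 0.86   0.486  0.156]
 [-0.003  0.31  -0.951]] 394.3497227496556
```

View pics/w1.png

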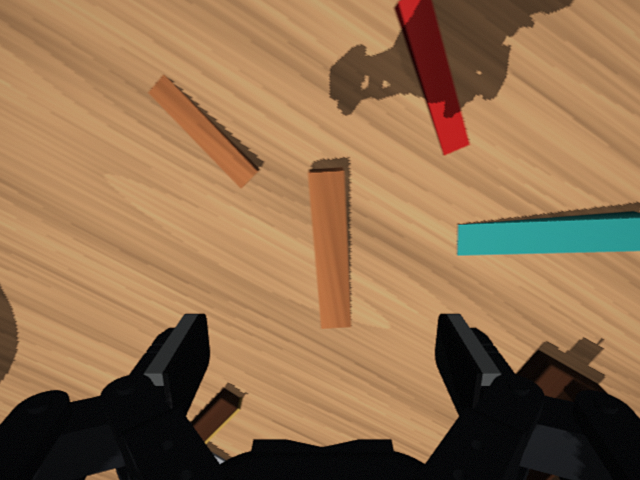

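The wrist view shows the wedge with its thick end at the top, (309,172) to (345,171), and its thin end at the bottom, (320,328) to (351,326). The end face is visible as a dark strip at row 168.

Run:
```python
from h import *
import pickle; c=pickle.load(open('w1.pkl','rb'))
tk=px2w(c,[(309,172),(345,171)],.026); tn=px2w(c,[(320,328),(351,326)],.002)
print(tk,tn,np.linalg.norm(tk[0]-tk[1]),np.linalg.norm(tn[0]-tn[1]))
a=tk.mean(0)[:2];b=tn.mean(0)[:2];d=b-a;L=np.linalg.norm(d);u=d/L
print(a,b,L,np.degrees(np.arctan2(*u[::-1])),'grip',a+.03*u,b-.14*u)
```

```text
[[0.35693491 0.30449882 0.026     ]
 [0.34008534 0.3311724  0.026     ]] [[0.49804033 0.39887164 0.002     ]
 [0.47905843 0.42602271 0.002     ]] 0.031549773867430325 0.033128432695864615
[0.34851013 0.31783561] [0.48854938 0.41244718] 0.1690039668870667 34.04325433881991 grip [0.37336858 0.33463017] [0.37254325 0.33407257]
```

Request:
jog_arm(deltas=[[-0.003,0.0045,-0.02,0,0,0.058,0.6],[0,0,-0.03,0,0,0,0.6],[0,0,-0.03,0,0,0,0.6],[0,0,-0.03,0,0,0,0.6],[0,0,-0.03,0,0,0,0.6],[0,0,-0.03,0,0,0,0.6],[0,0,-0.025,0,0,0,0.6],[0,0,-0.02,0,0,0,0.6],[0,0,-0.01,0,0,0,0.6],[0,0,0,0,0,0,0.6]], newtons=60)

```text
t: 2.25
eef_pos: [0.3688, 0.34, 0.0272]
tool_rot: [-0.001, -0.296, 0.955, -0.0]
contact_force: [-0.3, -0.3, 0.3]
gripper_width: 0.598
grasp_force: 0.0
```

Request:
jog_arm(deltas=[[0,0,0,0,0,0,0.3],[0,0,0,0,0,0,0.2],[0,0,0,0,0,0,0.2],[0,0,0,0,0,0,0.2],[0,0,0,0,0,0,0.2]], newtons=60)

```text
t: 2.75
eef_pos: [0.3705, 0.3405, 0.0294]
tool_rot: [0.001, -0.295, 0.955, 0.001]
contact_force: [-0.6, -0.0, 7.4]
gripper_width: 0.358
grasp_force: 59.0
```

Run:
```python
from h import *
o=bot.get_obs(); print(o['t'],o['eef_pos'],o['q'],o['contact_force'],R.from_quat(o['tool_rot'],scalar_first=True).as_matrix().round(4))
shot('wrist','w2')
```

```text
2.75 [0.37054965 0.34049313 0.02944997] [-0.84179507  0.53842925 -0.03128916  2.11509003  0.03427438  0.48622482
  1.27143621] [-0.57529889 -0.03648563  7.43080088] [[-8.256e-01 -5.643e-01  1.500e-03]
 [-5.643e-01  8.256e-01  1.800e-03]
 [-2.200e-03  6.000e-04 -1.000e+00]]
```

View pics/w2.png

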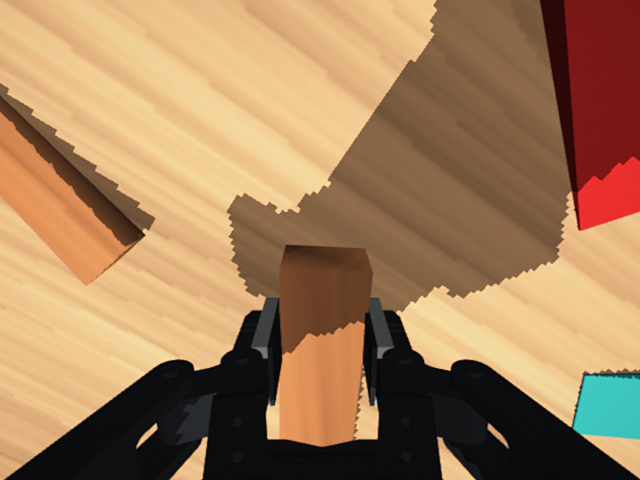

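The wedge is gripped, with its thick end visible at (285–370,247), but the fingertips press on the bench. I'll regrip slightly higher.

Request:
jog_arm(deltas=[[0,0,0,0,0,0,0.5],[0,0,0,0,0,0,0.5],[0,0,0.0055,0,0,0,0.5],[0,0,0,0,0,0,0.5],[0,0,0,0,0,0,0.3],[0,0,0,0,0,0,0.2],[0,0,0,0,0,0,0.2],[0,0,0,0,0,0,0.2],[0,0,0,0,0,0,0.2]], newtons=80)

```text
t: 3.7
eef_pos: [0.3702, 0.3399, 0.0346]
tool_rot: [0.0, -0.295, 0.955, 0.0]
contact_force: [-2.0, -2.4, 11.7]
gripper_width: 0.349
grasp_force: 77.9
```

Request:
jog_arm(deltas=[[0,0,0.01,0,0,0,0.2],[0,0,0.03,0,0,0,0.2],[0,0,0.04,0,0,0,0.2],[0,0,0.04,0,0,0,0.2],[0,0,0.04,0,0,0,0.2],[0,0,0.04,0,0,0,0.2],[0,0,0.02,0,0,0,0.2]])

```text
t: 4.4
eef_pos: [0.3706, 0.3405, 0.2578]
tool_rot: [0.002, -0.295, 0.955, 0.001]
contact_force: [1.4, -0.3, -0.5]
gripper_width: 0.346
grasp_force: 78.9
```

Request:
jog_arm(deltas=[[0.03,-0.02,0.01,0,0,-0.1,0.2],[0.03,-0.02,0.01,0,0,-0.1,0.2],[0.03,-0.02,0.01,0,0,-0.1,0.2],[0.03,-0.02,0.01,0,0,-0.1,0.2],[0.03,-0.02,0.01,0,0,-0.1,0.2],[0.03,-0.02,0,0,0,-0.1,0.2],[0.03,-0.02,0,0,0,-0.1,0.2],[0.03,-0.02,0,0,0,-0.1,0.2],[0.03,-0.02,0,0,0,-0.1,0.2],[0.02,-0.02,0,0,0,-0.095,0.2]])

```text
t: 5.4
eef_pos: [0.6611, 0.1386, 0.3037]
tool_rot: [-0.0, 0.198, 0.98, -0.0]
contact_force: [-1.0, -0.5, -0.4]
gripper_width: 0.347
grasp_force: 78.8
```

Request:
jog_arm(deltas=[[0,0,0,0,0,0,0.2],[0,0,0,0,0,0,0.2],[0,0,0,0,0,0,0.2]])

```text
t: 5.7
eef_pos: [0.659, 0.1411, 0.3038]
tool_rot: [-0.001, 0.195, 0.981, 0.0]
contact_force: [-0.7, -0.1, -0.7]
gripper_width: 0.346
grasp_force: 78.9
```

Run:
```python
from h import *
import pickle
o=bot.get_obs(); print(o['t'],o['eef_pos'],o['q'],R.from_quat(o['tool_rot'],scalar_first=True).as_matrix().round(4))
c=shot('wrist','w3'); print(c['eye']); pickle.dump(c,open('w3.pkl','wb'))
pickle.dump(bot.read_camera('top'),open('t3.pkl','wb'))
```

```text
5.7 [0.65898424 0.14110708 0.30376357] [-0.51124743  0.44709354  0.29890767  1.51424938 -0.13824548  1.20162564
  0.98806391] [[-9.239e-01  3.827e-01 -1.000e-03]
 [ 3.827e-01  9.239e-01  1.000e-03]
 [ 1.300e-03  6.000e-04 -1.000e+00]]
[0.58480227 0.17155411 0.42347256]
```

View pics/w3.png

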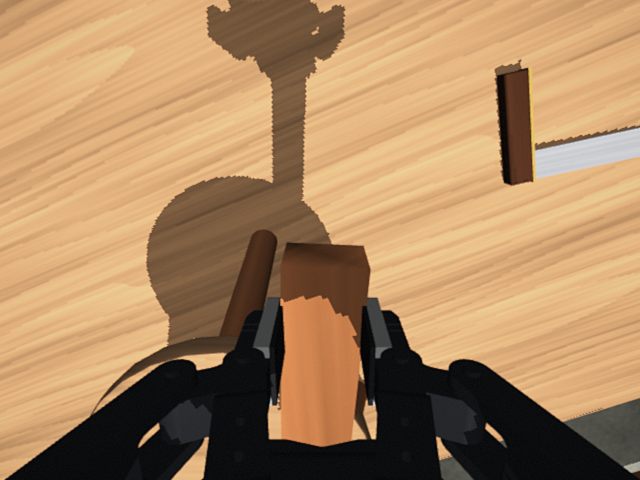

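The foot of the short leg shows at (263,232), with leg edges running from about (251,237) and (277,238) down to (222,335) and (250,330). I'll fit the stool's pose using this and the seat circle in the top view.

```bash
cat > fit.py <<'E'
from h import *
import pickle
from scipy.optimize import minimize
from scipy.ndimage import map_coordinates
def seatpts(m,psi,lean,n=180):   # m = middle xy (level), psi = push heading, lean rad
    t=np.linspace(0,2*np.pi,n); p=np.c_[.11*np.cos(t)+.059-.059,.11*np.sin(t),np.full(n,.21)]
    p[:,0]-=.059                                   # about the tipping line
    c,s=np.cos(lean),np.sin(lean)
    q=np.c_[p[:,0]*c-p[:,2]*s+.059,p[:,1],p[:,0]*s+p[:,2]*c]
    return np.c_[R.from_euler('z',psi).apply(q)]+[*m,0]
def foot(m,psi,lean=np.radians(2.9)):
    a=np.radians(15)-lean; u=np.array([-np.cos(psi),-np.sin(psi),0])
    return np.r_[m,0]+.117*u, u, a
def grad(img):
    g=cv2.GaussianBlur(img,(0,0),1).astype(float)
    return np.sqrt(sum(cv2.Sobel(g[:,:,k],-1,1,0)**2+cv2.Sobel(g[:,:,k],-1,0,1)**2 for k in range(3)))
E
python3 - <<'E'
from fit import *
top=dict(pickle.load(open('t3.pkl','rb'))); w=pickle.load(open('w3.pkl','rb'))
img0=cv2.imread('pics/top0.png'); G=grad(img0); lean=np.radians(2.9)
# wrist: foot observations
obs=np.array([(263,231),(250,239),(277,240),(236,288),(264,288)],float)
def model(m,psi):
    f,u,a=foot(m,psi); v=np.array([-u[1],u[0],0]); ax=-u*np.sin(a)+np.array([0,0,np.cos(a)]); r=u*np.cos(a)+np.array([0,0,np.sin(a)])
    fc=f+.015*r
    out=w2px(w,fc+.015*r)[0]
    # leg edges: axis line +- lateral
    c0,c1=w2px(w,[fc,fc+.1*ax])
    n=np.array([c1[1]-c0[1],-(c1[0]-c0[0])]); n/=np.linalg.norm(n)
    return fc,out,c0,c1,n,.015*w['K'][0][0]/((fc-w['eye'])@rot(w)[:,2])
def cost(x,wt=1):
    m,psi=x[:2],x[2]; fc,out,c0,c1,n,h=model(m,psi)
    d=(c1-c0)/np.linalg.norm(c1-c0)
    e=[(obs[0]-out)@d]
    mid=[(obs[1]+obs[2])/2,(obs[3]+obs[4])/2]
    e+=[(q-c0)@n for q in mid]
    p=w2px(top,seatpts(m,psi,lean)); s=map_coordinates(G,[p[:,1],p[:,0]],order=1).mean()
    return np.sum(np.square(e))*1.-s*wt
best=None
for x0 in [(.81,.0,-.4),(.80,.01,-.5),(.82,0,-.3)]:
  for wt in(.02,.2,1):
    r=minimize(cost,x0,args=(wt,),method='Nelder-Mead',options=dict(xatol=1e-5,fatol=1e-4,maxiter=2000)); print(wt,r.x.round(4),np.degrees(r.x[2]).round(2),round(r.fun,2),cost(r.x,0).round(2),'foot',foot(r.x[:2],r.x[2])[0].round(4)[:2])
E
```

```text
0.02 [ 0.8104  0.0043 -0.3985] -22.83 -1.51 0.37 foot [0.7026 0.0497]
0.2 [ 0.8116  0.0062 -0.3802] -21.78 -20.11 0.89 foot [0.7029 0.0496]
1 [ 0.812   0.0059 -0.381 ] -21.83 -104.87 1.46 foot [0.7034 0.0495]
0.02 [ 0.8104  0.0043 -0.3985] -22.83 -1.51 0.37 foot [0.7026 0.0497]
0.2 [ 0.8116  0.0062 -0.3802] -21.78 -20.11 0.89 foot [0.7029 0.0496]
1 [ 0.812   0.0059 -0.381 ] -21.83 -104.87 1.46 foot [0.7034 0.0495]
0.02 [ 0.8104  0.0043 -0.3985] -22.83 -1.51 0.37 foot [0.7026 0.0497]
0.2 [ 0.8116  0.0062 -0.3802] -21.78 -20.11 0.89 foot [0.7029 0.0496]
1 [ 0.812   0.0059 -0.381 ] -21.83 -104.87 1.46 foot [0.7034 0.0495]
```

Request:
jog_arm(deltas=[[-0.035,-0.004,0,0,0,0,0.2],[-0.035,-0.004,0,0,0,0,0.2],[-0.035,-0.004,0,0,0,0,0.2],[-0.036,-0.003,-0.02,0,0,0,0.2],[0,0,-0.04,0,0,0,0.2],[0,0,-0.05,0,0,0,0.2],[0,0,-0.05,0,0,0,0.2],[0,0,-0.05,0,0,0,0.2],[0,0,-0.03,0,0,0,0.2],[0,0,-0.015,0,0,0,0.2]])

```text
t: 6.8
eef_pos: [0.5166, 0.1252, 0.0462]
tool_rot: [-0.002, 0.195, 0.981, -0.001]
contact_force: [-0.1, 0.6, -0.6]
gripper_width: 0.348
grasp_force: 78.9
```

Request:
jog_arm(deltas=[[0,0,-0.008,0,0,0,0.2],[0,0,-0.003,0,0,0,0.2],[0,0,0,0,0,0,0.2],[0,0,0,0,0,0,0.2]])

```text
t: 7.2
eef_pos: [0.5197, 0.1251, 0.0389]
tool_rot: [0.001, 0.196, 0.981, 0.001]
contact_force: [0.1, -0.1, -0.5]
gripper_width: 0.343
grasp_force: 78.9
```

Request:
jog_arm(deltas=[[0,0,-0.002,0,0,0,0.2],[0,0,-0.001,0,0,0,0.2],[0,0,0,0,0,0,0.2],[0,0,0,0,0,0,0.2]])

```text
t: 7.6
eef_pos: [0.519, 0.1247, 0.0349]
tool_rot: [0.0, 0.196, 0.981, 0.0]
contact_force: [1.2, -0.4, -0.9]
gripper_width: 0.343
grasp_force: 78.9
```

Request:
jog_arm(deltas=[[0,0,-0.001,0,0,0,0.2],[0,0,0,0,0,0,0.2],[0,0,0,0,0,0,0.2]])

```text
t: 7.9
eef_pos: [0.519, 0.1247, 0.0346]
tool_rot: [-0.0, 0.196, 0.981, 0.0]
contact_force: [-2.3, -0.3, 9.2]
gripper_width: 0.345
grasp_force: 80.1
```

Run:
```python
from h import *
o=bot.get_obs(); M=R.from_quat(o['tool_rot'],scalar_first=True).as_matrix();print(o['t'],o['eef_pos'],o['contact_force'],o['torque'],M.round(4))
c=bot.read_camera('top'); s=bot.read_camera('scene')
import pickle; pickle.dump((c,s),open('pre.pkl','wb'))
a=cv2.resize(c['img'][100:260,240:400],(600,600),interpolation=cv2.INTER_CUBIC)
cv2.imwrite('pics/a4.png',a[:,:,::-1])
```

```text
7.9 [0.51902644 0.12473765 0.03464587] [-2.3290824  -0.29048583  9.24910902] [-0.2327391   0.67215622  0.01329919] [[-9.229e-01  3.851e-01  1.000e-04]
 [ 3.851e-01  9.229e-01  4.000e-04]
 [ 1.000e-04  4.000e-04 -1.000e+00]]
```

View pics/a4.png

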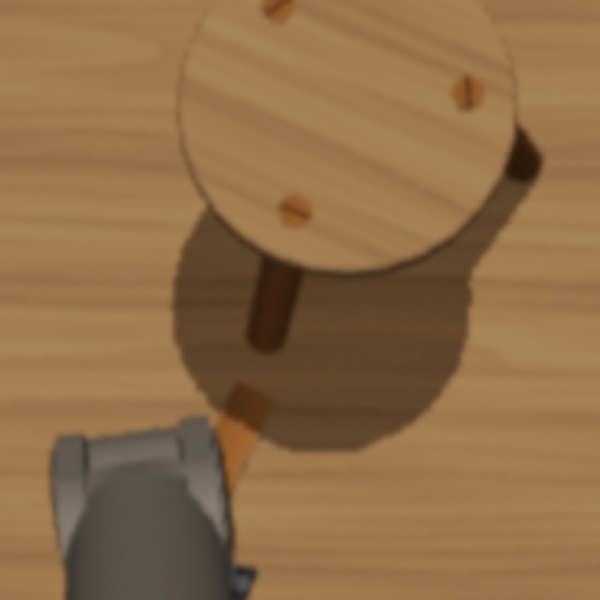

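The wedge lies ahead of the hand with its tip at crop (256,391), and the foot's outer end is at crop (267,353). I'll check the alignment.

```bash
cat > chk.py <<'E'
from fit import *
def lean(c,m=(.8112,.0055),psi=-.387):
    G=grad(c['img'])
    def cost(x):
        p=w2px(c,seatpts((m[0]+x[1]*np.cos(psi)-x[2]*np.sin(psi),m[1]+x[1]*np.sin(psi)+x[2]*np.cos(psi)),psi,x[0])); return -map_coordinates(G,[p[:,1],p[:,0]],order=1).mean()
    r=minimize(cost,(.03,0,0),method='Nelder-Mead',options=dict(initial_simplex=[(.05,0,0),(0,.0,0),(.03,.006,0),(.03,0,.006)],xatol=1e-5)); return r.x,r.fun
E
python3 - <<'E'
from chk import *
c,s=pickle.load(open('pre.pkl','rb'))
f=np.array([.703,.0496]); 
for n,p,z in [('tip',(308.4,204.3),.002),('outer',(311.2,194.1),.006)]:
    d=px2w(c,p,z)[0,:2]-f
    for a in(-22,-22.7): u=np.array([np.cos(np.radians(a)),np.sin(np.radians(a))]); print(n,d@u,d@[-u[1],u[0]])
print('TCP rel',(np.array([.519,.1247])-f)@u,(np.array([.519,.1247])-f)@[-u[1],u[0]])
print(lean(c),lean(s))
p=px2w(c,[(240+279/3.75,100+6/3.75),(240+468/3.75,100+93/3.75),(240+295/3.75,100+211/3.75)],.205); print(p)
# plugs: short one is [2]; direction to midpoint of the others
d=(p[0]+p[1])/2-p[2]; print('psi plugs',np.degrees(np.arctan2(d[1],d[0])), p.mean(0))
E
```

```text
tip -0.055425527923197764 -0.007114729993448795
tip -0.05533447083495671 -0.0077913327396653175
outer -0.027070154652230637 -0.003419347670973581
outer -0.02702636022404504 -0.0037498085858924356
TCP rel -0.1987285522385056 -0.0017241012695105031
(array([-0.07194816, -0.0289698 ,  0.00022799]), np.float64(-113.05959768698138)) (array([ 0.04970087, -0.00336917, -0.0014019 ]), np.float64(-163.22819871289622))
[[ 0.8653772   0.05219425  0.205     ]
 [ 0.80914676 -0.0705335   0.205     ]
 [ 0.72931906  0.0398218   0.205     ]]
psi plugs -24.411595902011264 [0.80128101 0.00716085 0.205     ]
```

Request:
jog_arm(deltas=[[0.001,0.0025,0,0,0,0,0.2],[0.0083,-0.0035,0,0,0,0,0.2],[0.0083,-0.0035,0,0,0,0,0.2],[0.0083,-0.0035,0,0,0,0,0.2],[0.0083,-0.0035,0,0,0,0,0.2],[0.0083,-0.0035,0,0,0,0,0.2],[0,0,0,0,0,0,0.2],[0,0,0,0,0,0,0.2]])

```text
t: 8.8
eef_pos: [0.5612, 0.1108, 0.0347]
tool_rot: [-0.001, 0.196, 0.981, 0.001]
contact_force: [-3.9, 1.3, 10.0]
gripper_width: 0.346
grasp_force: 80.0
```

Run:
```python
from chk import *
o=bot.get_obs(); M=R.from_quat(o['tool_rot'],scalar_first=True).as_matrix();print(o['t'],o['eef_pos'],o['contact_force'],M[:,1].round(4))
c=bot.read_camera('top'); s=bot.read_camera('scene'); pickle.dump((c,s),open('p1.pkl','wb'))
d=np.array(o['eef_pos'][:2])-[.703,.0496]; a=np.radians(-22.6); print(d@[np.cos(a),np.sin(a)],d@[-np.sin(a),np.cos(a)])
a=cv2.resize(c['img'][130:230,270:370],(400,400),interpolation=cv2.INTER_CUBIC)
b=cv2.resize(s['img'][250:390,270:410],(400,400),interpolation=cv2.INTER_CUBIC)
cv2.imwrite('pics/a5.png',np.hstack([a,b])[:,:,::-1])
```

```text
8.8 [0.56115623 0.11081625 0.03467754] [-3.91247034  1.25464888  9.98591833] [0.3844 0.9232 0.0011]
-0.15447673319757463 0.002005567972705142
```

View pics/a5.png

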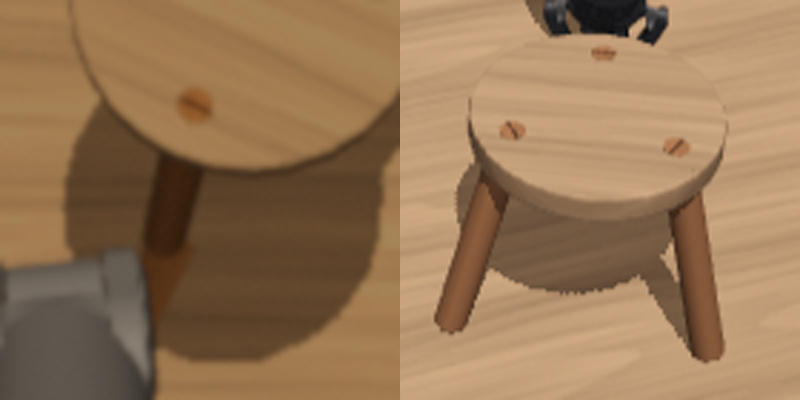

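The wedge sits about 3 mm to the right of the foot's centre line in the top view. I'll shift it 2 mm left, then push in.

Request:
jog_arm(deltas=[[0.0008,0.002,0,0,0,0,0.2],[0.0046,-0.0019,0,0,0,0,0.2],[0.0046,-0.0019,0,0,0,0,0.2],[0.0046,-0.0019,0,0,0,0,0.2],[0.0046,-0.0019,0,0,0,0,0.2],[0.0046,-0.0019,0,0,0,0,0.2],[0.0046,-0.0019,0,0,0,0,0.2],[0.0046,-0.0019,0,0,0,0,0.2],[0,0,0,0,0,0,0.2]])

```text
t: 9.8
eef_pos: [0.5895, 0.1023, 0.0346]
tool_rot: [-0.005, 0.195, 0.981, 0.001]
contact_force: [-17.1, 6.9, 23.6]
gripper_width: 0.347
grasp_force: 81.7
```

```bash
cat > trk.py <<'E'
from chk import *
from scipy.optimize import least_squares
M0=np.array([.8112,.0055]);PSI=np.radians(-22.6);L0=np.radians(2.9)
Rz=R.from_euler('z',PSI)
def seat2w(ab,lean,dx=0,dy=0,dyaw=0):   # seat-top coords (along push, across) -> world
    x=ab[:,0]-.059;z=np.full(len(ab),.21);c,s=np.cos(lean),np.sin(lean)
    q=np.c_[x*c-z*s+.059,ab[:,1],x*s+z*c]; q=R.from_euler('z',dyaw).apply(q)+[dx,dy,0]
    return Rz.apply(q)+[*M0,0]
def ab_of(c,uv):
    n=Rz.apply([-np.sin(L0),0,np.cos(L0)]); p0=seat2w(np.zeros((1,2)),L0)[0]
    d=np.c_[uv,np.ones(len(uv))]@np.linalg.inv(c['K']).T@rot(c).T; e=np.array(c['eye'])
    p=e+d*(((p0-e)@n)/(d@n))[:,None]-p0
    return np.c_[p@Rz.apply([np.cos(L0),0,np.sin(L0)]),p@Rz.apply([0,1,0])]
def report():
    old=pickle.load(open('pre.pkl','rb')); new=(bot.read_camera('top'),bot.read_camera('scene')); pickle.dump(new,open('last.pkl','wb'))
    D=[]
    for a,b in zip(old,new):
        g0,g1=[cv2.cvtColor(k['img'],cv2.COLOR_RGB2GRAY) for k in(a,b)]
        mask=np.zeros_like(g0); pol=w2px(a,seat2w(.103*np.c_[np.cos(np.arange(0,6.28,.1)),np.sin(np.arange(0,6.28,.1))],L0))
        cv2.fillPoly(mask,[pol.round().astype(np.int32)],255)
        p=cv2.goodFeaturesToTrack(g0,80,.005,4,mask=mask)
        q,st,er=cv2.calcOpticalFlowPyrLK(g0,g1,p,None,winSize=(13,13),maxLevel=2,criteria=(3,50,1e-3))
        k=(st[:,0]==1)&(er[:,0]<8); p,q=p[k,0],q[k,0]; ab=ab_of(a,p.astype(float)); D.append((a,b,p,q,ab))
        print(len(p),'median flow',np.median(q-p,axis=0).round(2))
    def res(x,which=(0,1)):
        return np.concatenate([(w2px(D[i][1],seat2w(D[i][4],*x))-D[i][3]).ravel() for i in which])
    for wh in((0,1),(1,)):
        r=least_squares(res,(L0,0,0,0),args=(wh,),loss='soft_l1',f_scale=.2,x_scale=(.01,.001,.001,.01))
        print(wh,'lean deg',np.degrees(r.x[0]).round(3),'slip mm',(r.x[1:3]*1e3).round(2),'yaw',np.degrees(r.x[3]).round(2),'rms',np.sqrt(np.mean(np.square(r.fun))).round(3))
    o=bot.get_obs(); d=np.array(o['eef_pos'][:2])-[.703,.0496]; a=PSI
    print(o['t'],o['eef_pos'],o['contact_force'].round(2),'tip past foot',d@[np.cos(a),np.sin(a)]+.1384,'lat',d@[-np.sin(a),np.cos(a)],o['gripper_width'],R.from_quat(o['tool_rot'],scalar_first=True).as_matrix()[:,1].round(4))
E
python3 -c "
from trk import *
report()"
```

```text
22 median flow [ 1.06 -2.26]
15 median flow [-0.05  1.46]
(0, 1) lean deg 1.454 slip mm [ 0.47 -0.26] yaw -0.06 rms 0.324
(1,) lean deg 1.316 slip mm [ 0.   -0.08] yaw -0.18 rms 0.148
9.9 [0.58955804 0.10228405 0.03460008] [-16.45   8.01  23.43] tip past foot 0.013422986810208842 lat 0.00504323283849709 0.34474082347045465 [ 3.823e-01  9.240e-01 -2.000e-04]
```

Request:
jog_arm(deltas=[[0.0037,-0.0015,0.001,0,0,0,0.2],[0.0037,-0.0015,0,0,0,0,0.2],[0.0037,-0.0015,0,0,0,0,0.2],[0.0037,-0.0015,0,0,0,0,0.2],[0.0037,-0.0015,0,0,0,0,0.2],[0.0037,-0.0015,0,0,0,0,0.2],[0,0,0,0,0,0,0.2],[0,0,0,0,0,0,0.2]])

```text
t: 10.7
eef_pos: [0.6142, 0.0912, 0.0347]
tool_rot: [-0.003, 0.196, 0.981, 0.0]
contact_force: [-8.3, 3.7, 8.1]
gripper_width: 0.351
grasp_force: 79.7
```

```bash
python3 -c "
from trk import *
report()"
```

```text
22 median flow [ 1.84 -4.11]
15 median flow [-0.14  2.74]
(0, 1) lean deg 0.055 slip mm [-0.17 -0.42] yaw -0.09 rms 0.819
(1,) lean deg -0.146 slip mm [-0.57 -0.37] yaw -0.15 rms 0.248
10.8 [0.61417494 0.09121933 0.03471406] [-7.47  4.53  7.03] tip past foot 0.04040168090342952 lat 0.004288337163866958 0.34457604347435156 [ 3.838e-01  9.234e-01 -3.000e-04]
```

```bash
cat > pho.py <<'E'
from trk import *
def pho(old,new):
    g=np.mgrid[-.1:.1:.0015,-.1:.1:.0015].reshape(2,-1).T; g=g[np.hypot(*g.T)<.1]
    def samp(c,x):
        p=w2px(c,seat2w(g,*x)); im=cv2.GaussianBlur(cv2.cvtColor(c['img'],cv2.COLOR_RGB2GRAY),(0,0),.8).astype(float)
        v=map_coordinates(im,[p[:,1],p[:,0]],order=3); return v-v.mean()
    T=[samp(c,(L0,0,0,0)) for c in old]
    for wh in((0,1),(0,),(1,)):
        for fix in(0,1):
            f=lambda x:np.concatenate([samp(new[i],(x[0],0,0,0) if fix else x)-T[i] for i in wh])
            best=min((least_squares(f,(l,0,0,0)[:1 if fix else 4],loss='soft_l1',f_scale=4,diff_step=1e-3,x_scale=(.01,.001,.001,.01)[:1 if fix else 4]) for l in(.03,.012,.003)),key=lambda r:r.cost)
            x=best.x; print(wh,'noslip' if fix else 'free','lean',np.degrees(x[0]).round(3),(x[1:3]*1e3).round(2),'rms',np.sqrt(np.mean(best.fun**2)).round(2))
if __name__=='__main__':
    old=pickle.load(open('pre.pkl','rb'))
    pho(old,pickle.load(open('last.pkl','rb')))
E
python3 pho.py
```

```text
(0, 1) free lean 0.197 [ 0.54 -0.38] rms 0.84
(0, 1) noslip lean 0.046 [] rms 0.9
(0,) free lean 0.015 [-0.27 -0.46] rms 0.51
(0,) noslip lean 0.081 [] rms 0.6
(1,) free lean 0.098 [ 0.38 -0.33] rms 1.05
(1,) noslip lean -0.026 [] rms 1.09
```

Run:
```python
from h import *
import pickle
c=shot('wrist','w6'); pickle.dump(c,open('w6.pkl','wb'))
f=np.array([.703,.0496]);a=np.radians(-22.6);u=np.array([np.cos(a),np.sin(a)])
for r in(240,243,246,249,252): 
    d=px2w(c,(325,r),.026)[0,:2]-f; print(r,d@u+.17,d@[-u[1],u[0]])
print(cv2.cvtColor(c['img'],cv2.COLOR_RGB2GRAY)[232:275:1,325])
```

```text
240 0.03405121531447222 0.0049447247679654084
243 0.03513621833611394 0.004947401204097947
246 0.03622656478794417 0.004950090821161177
249 0.03732229424044281 0.004952793716765728
252 0.03842344665577285 0.004955509989488535
[ 95  95  93  96 101 104 109 108 106 104 104  93  67  57  57  57  56  56
  57  55  52  54  54  51  55  57  56  60  63  63  67  68  69  72  73  75
  77  76  77  75  75  75  76]
```

View pics/w6.png

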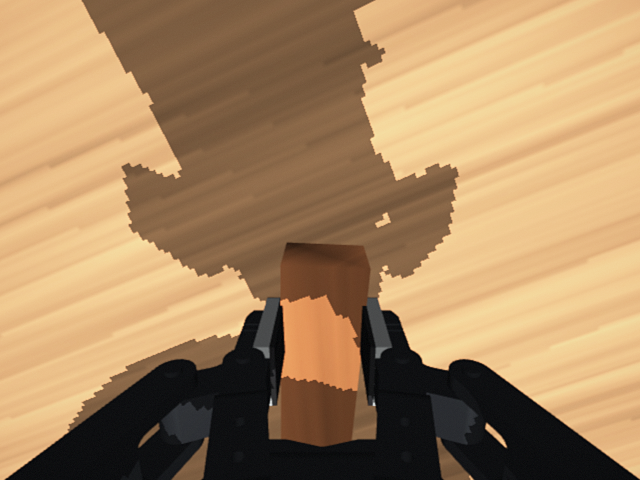

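The wedge is still square in the grip. The top edge of its thick end is near row 265, which puts the thin end about 43 mm past the foot, and the lean is about 0.2°. I'll push roughly 4 mm more.

Request:
jog_arm(deltas=[[0.0015,-0.0006,0,0,0,0,0.2],[0.0015,-0.0006,0,0,0,0,0.2],[0.0012,-0.0005,0,0,0,0,0.2],[0,0,0,0,0,0,0.2],[0,0,0,0,0,0,0.2],[0,0,0,0,0,0,0.2]])

```text
t: 11.45
eef_pos: [0.6176, 0.0899, 0.0347]
tool_rot: [-0.003, 0.196, 0.981, 0.0]
contact_force: [-9.4, 3.7, 9.4]
gripper_width: 0.349
grasp_force: 80.0
```

Run:
```python
from pho import *
report(); new=pickle.load(open('last.pkl','rb')); pho(pickle.load(open('pre.pkl','rb')),new)
a=cv2.resize(new[0]['img'][130:230,270:370],(400,400),interpolation=cv2.INTER_CUBIC)
b=cv2.resize(new[1]['img'][250:390,270:410],(400,400),interpolation=cv2.INTER_CUBIC)
cv2.imwrite('pics/a7.png',np.hstack([a,b])[:,:,::-1])
```

```text
22 median flow [ 1.96 -4.3 ]
15 median flow [-0.19  2.86]
(0, 1) lean deg -0.109 slip mm [-0.15 -0.42] yaw -0.12 rms 0.862
(1,) lean deg -0.241 slip mm [-0.47 -0.35] yaw -0.04 rms 0.256
11.55 [0.6176098  0.08991805 0.03470045] [-10.07   4.35   9.42] tip past foot 0.0440728527651181 lat 0.004406979005336055 0.3456374418452957 [ 3.835e-01  9.235e-01 -6.000e-04]
(0, 1) free lean 0.062 [ 0.66 -0.31] rms 0.78
(0, 1) noslip lean -0.123 [] rms 0.85
(0,) free lean -0.082 [ 0.02 -0.45] rms 0.57
(0,) noslip lean -0.09 [] rms 0.67
(1,) free lean 0.004 [ 0.57 -0.22] rms 0.92
(1,) noslip lean -0.186 [] rms 0.96
```

View pics/a7.png

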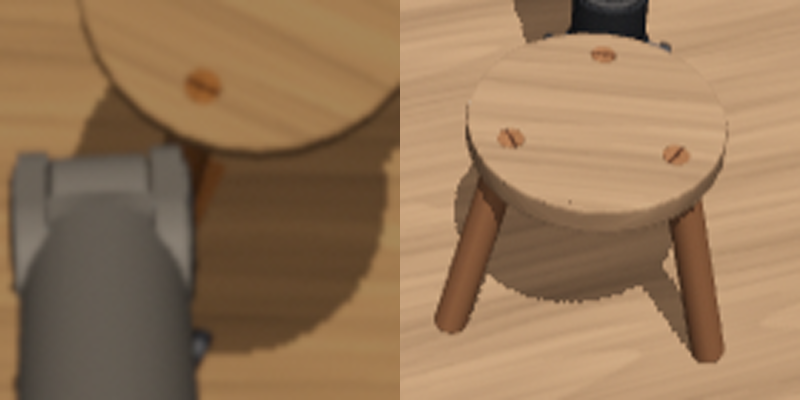

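The long feet haven't moved in the scene view, the stool slipped by no more than 0.7 mm, and the measured lean is 0° within about 0.2°. The wedge is still gripped flat, so I'm handing in.

```bash
python3 -c "
from station import bot
print(bot.hand_in())"
```

```text
the job is handed in; nothing more can be done
None
```

The job is handed in: the wedge is under the short leg and still gripped, and the seat measures level to within about 0.2° by camera, with the stool moved less than 1 mm.

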